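# Lock the tube rocker's stop bolts, clip the specimen tubes in and start it

## Task

Get the tube rocker running: first run both hexagonal jam nuts down hard against the bosses they stand over, so that the two stop bolts are locked; then press every specimen tube lying on the worktop fully down into a free pair of sprung clips on the rocker's bed, until the clips have snapped over it; last, press the start button all the way down and let it come up again. Leave the other things on the bench where they are.

Things in the scene. Friction and masses are not known exactly. Their poses are not given: they have to be found in the camera images.
- rocker: Tube rocker: low white and aluminium machine, 336 mm wide (its y) and 100 deep, fixed on the worktop, slightly turned. Origin: centre of its underside. In this frame (mm): stop bolts at (-18, +-138), button (30, -138), clip stations at y = 60, 0, -60. A boss 34 mm thick under each nut, top at z = 84, stands 18 mm clear of its bracket. Within 50 mm of a bolt nothing else tops z = 66.
- nut_left (a joint): Jam nut at the rocker's left (+y) end: how far (rad) it is backed off. 0 = hard down on its boss, a dead stop; turning it clockwise, seen from above, runs it down and the value falls. Sinks 8 mm a turn (1.27 mm per rad); friction 0.08 N m keeps it where it is left. Range 0 to 8.
- nut_right (a joint): The same for the jam nut at the rocker's right (-y) end.
- nut_left_mid (a point): Centre of the left jam nut, on its bolt's axis: dark steel hexagon, 42 mm across flats, 48.5 over corners, 18 thick. z up; the y axis is square to one pair of flats (the other pairs at 60 deg to each side); the frame turns and sinks with the nut. Hard down, the centre is 93 mm above the worktop. Its upright threaded bolt, 20 mm thick, tops out at 114 mm.
- nut_right_mid (a point): The same for the jam nut at the right end.
- seat0 (a point): Left (+y) clip station: where the centre of a tube lies when home, 82 mm above the worktop; x along the tube, z up. Two sprung steel clips, 12 mm wide, stand 28 mm before and behind it, over rubber saddles; their lips reach 25 mm above and to each side of the axis. Between them 44 mm (x) are free for fingers, down to the bed 30 mm below the axis.
- seat1 (a point): The same point of the middle clip station. A tube pushed straight down meets the clip throats with its axis about 20 mm above home; the lips guide it if up to 5 mm off to the side; 8 to 15 N press it past, then it snaps down onto the saddles and is held.
- seat2 (a point): The same point of the right (-y) clip station. A tube in the next station, 60 mm away, leaves 28 mm beside this one for a finger.
- start (a joint): Start button: 0 = up, 0.006 (m) = fully down; sprung, about 5 N. At least 4.5 mm counts as pressed.
- start_top (a point): Centre of the top of the round white start button (22 mm wide, in a black collar) on a pod at the rear of the rocker's right (-y) end, 64 mm above the worktop, 48 mm behind the right stop bolt; pressed straight down.
- tube0_mid (a point): Centre of a specimen tube lying on the worktop (may be absent): 120 mm long, 0.12 kg, round white body 32 mm thick (84 mm of it bare), grey square cap and foot (38 x 38 mm, 18 mm long) that keep it from rolling. x along the tube; lying, the centre is 19 mm above the worktop. Either end may face the rear; any tube, any station.
- tube1_mid (a point): Centre of a specimen tube lying on the worktop (may be absent): 120 mm long, 0.12 kg, round white body 32 mm thick (84 mm of it bare), grey square cap and foot (38 x 38 mm, 18 mm long) that keep it from rolling. x along the tube; lying, the centre is 19 mm above the worktop. Either end may face the rear; any tube, any station.
- tube2_mid (a point): Centre of a specimen tube lying on the worktop (may be absent): 120 mm long, 0.12 kg, round white body 32 mm thick (84 mm of it bare), grey square cap and foot (38 x 38 mm, 18 mm long) that keep it from rolling. x along the tube; lying, the centre is 19 mm above the worktop. Either end may face the rear; any tube, any station.
- marker: Black and white marker pen, 125 x 13 x 14 mm, lying along its own y to the right of the rocker. Bystander: leave it. Origin at the centre of its underside.
- stain_jar: Violet staining jar with white cap, 53 mm thick, 100 mm tall, behind the tubes. Bystander. Origin at the centre of its underside.
- strip_tub: White and green tub, 47 mm thick, 109 mm tall, behind the tubes. Bystander. Origin at the centre of its underside.

How it is judged:
By the outcome, as a careful person would: the job done as asked, in the order asked, and still so for the second after the job is handed in, with the robot touching nothing.
Of tube0, tube1, tube2 only 2 to 3 are there at a start; the rules pass over those that are not, and their reading is None.
At some moment in a run one of tube0, tube1, tube2 may be knocked a few centimetres aside while the robot is not near it.
It also fails if it takes over 192 s, if anything falls off the work surface, if the arm or the gripper's body presses on something with over 40 N, if the wrist force passes 120 N, or if a joint passes its speed limit or range.

## Robot

A 6-joint arm with a two-finger parallel gripper is mounted at the origin on a cart in front of the work surface, level with it; the furniture and walls round the work are solid. World frame = base frame: x ahead of the robot, y to its left, z up, the work surface at z = 0. Lengths are in m, angles in rad, forces in N, time in s.
With the tool pointing down it reaches from about 0.35 to 0.775 m from the base axis. Payload 7.3 kg.
Tool frame: the origin (TCP) lies at the centre of the arm's flange, where the gripper is bolted on; the fingertips stand 178 mm ahead of it and the grasp point (between the pads) lies 159 mm ahead of it; z points along the fingers, y is the line along which they close (so a half turn about z gives the same grasp; the last joint's range is limited). The gripper opens to 92 mm and grips with 3 to 60 N. Pads are 19 mm wide; open, the fingers measure 130 mm over their backs; the gripper's body (75 mm by 190 mm) begins 47 mm behind the grasp point.
Start: joints at [-1.256, 0.342, 1.524, -0, 1.275, -0.146], TCP at [0.233, -0.47, 0.405] pointing down, gripper open.
Joint ranges: [-2.53, 2.53], [-0.77, 2.02], [0.04, 2.7], [-1, 4.14], [0.28, 2.66], [-3.11, 3.11]. Speed limits (rad/s): [2.57, 2.57, 3.14, 3.14, 3.14, 3.14].

## Interface

Orientations are given as [roll, pitch, yaw] about the fixed x, y, z axes, in that order (R = Rz(yaw) Ry(pitch) Rx(roll)).
In Python, from cell import telemetry, vision, ticket gives the robot as it stands.
- The arm moves only by the shell command python3 -m crank 'ROWS' [FORCE]. ROWS is JSON, a list of rows, each a list of 5 numbers: the gripper command: -1 is shut, 1 is fully open, values between are in proportion, then the shift along the tool's x, y, z in mm, then the turn about the tool's z in rad. In form: [[fingers, dx, dy, dz, roll], ...]. A call has 1 to 12 rows; each row is the pose to reach, as a shift and turn from the pose commanded when the call began, along the tool's axes at that moment; what a row does not reach only later rows make up. A row lasts 1/12 s, in which the tool goes at most 41.7 mm and 7.16 degrees, less where a joint would pass 70% of its speed; a pose out of reach is approached as far as the arm can. A call with a gripper value outside its range is refused whole. The fingers move at their own pace and stop on an object; FORCE is the grip in N (left out, the last holds). Time passes only in rows, so rows that repeat a pose let the fingers close. It gives the time, the measured TCP pose, the force, the opening and the grip force at its end, in the units of the state.
- telemetry.observe(): the state, without advancing time (a new reading comes with each control period).
- vision.read_camera(name): name is "scene" or "top"; returns (picture, depth): 480x640x3 uint8, red, green, blue; 480x640 float32, m along the optical axis (not along the pixel's ray), 0 where there is no reading.
- vision.get_calibration(name): a dict with "camera_matrix" (3x3 intrinsics, pixels), "dist" ([k1, k2, p1, p2, k3] as OpenCV has them; the pictures are not rectified), "rvec" (rotation vector, rad) and "tvec" (3), from world to camera coordinates, as OpenCV has them. Camera axes: x right, y down, z forward; pixel columns grow to the right and rows downward; lengths in m; the calibration is good to about 2 mm. A picture is of the moment at which its call begins. get_calibration takes no time and is no camera call.
- ticket.hand_in(): hands the job in; it is judged then, once.
The state is a dict: "time": time; "qpos": joint angles; "qvel": joint speeds; "joint_efforts": joint torques, N m; "tool_pos": TCP position; "tool_rot": TCP orientation; "contact_force": force on the tool from outside, world axes, zero at the start; "torque": the same for the moment, N m; "opening": finger opening in m; "grip_force": force on a finger pad.
Only numpy, scipy, OpenCV 4.12 (cv2) and the standard library are available. Lean on these libraries where they do the work, as an engineer would, in place of code of your own. Each camera call takes 0.05 s, during which the arm holds its last target. There are 200 camera calls.

## Working session

There is one attempt and no reset: what is moved stays moved. The work goes in short steps, Python scripts to look and compute and a shell command to move; the robot and the scene stay as the last step left them, time stands still between calls to the robot, and variables do not carry over. Pictures are saved under pics/ and viewed, at most 14 in all, crops included, and the job is handed in when it is done.

```bash
ls; mkdir -p pics; cat > h.py <<'E'
import numpy as np, cv2
from cell import telemetry, vision, ticket
def cal(n):
    c=vision.get_calibration(n); K=np.array(c["camera_matrix"]);d=np.array(c["dist"],float)
    R=cv2.Rodrigues(np.array(c["rvec"],float))[0]; t=np.array(c["tvec"],float).ravel()
    return K,d,R,t
def ray(n,uv,z):
    K,d,R,t=cal(n); p=cv2.undistortPoints(np.array(uv,float).reshape(-1,1,2),K,d).reshape(-1,2)
    v=np.c_[p,np.ones(len(p))]@R; o=-R.T@t
    return o+v*((z-o[2])/v[:,2])[:,None]
def cloud(n,dep):
    K,d,R,t=cal(n); h,w=dep.shape
    uv=np.stack(np.meshgrid(np.arange(w),np.arange(h)),-1).reshape(-1,1,2).astype(float)
    p=cv2.undistortPoints(uv,K,d).reshape(-1,2)
    return ((np.c_[p,np.ones(len(p))]*dep.reshape(-1,1)-t)@R).reshape(h,w,3)
def proj(n,P):
    K,d,R,t=cal(n); return cv2.projectPoints(np.array(P,float).reshape(-1,1,3),cv2.Rodrigues(R)[0],t,K,d)[0].reshape(-1,2)
E
python3 - <<'E'
from h import *
for n in("scene","top"):
    im,dp=vision.read_camera(n); cv2.imwrite(f"pics/{n}0.png",im[:,:,::-1]); np.savez(f"pics/{n}0.npz",im=im,dp=dp)
    K,d,R,t=cal(n); print(n,K.tolist(),d,-R.T@t,R.tolist(),(dp>0).mean())
print(telemetry.observe())
E
```

```text
pics
scene [[502.6896685352065, 0.0, 313.93093677394563], [0.0, 502.6896685352065, 240.90870054893833], [0.0, 0.0, 1.0]] [-0.09046752  0.          0.          0.          0.        ] [-0.06771611  0.74122942  1.03610408] [[-0.785538143758187, -0.6187976552585737, 0.00439164518526497], [-0.4329245497270289, 0.5444812721043287, -0.7184124710577491], [0.4421607840419492, -0.5662416499818281, -0.69560350407489]] 0.9961165364583333
top [[591.0098299711499, 0.0, 320.45067941411475], [0.0, 591.0098299711499, 241.29135653222858], [0.0, 0.0, 1.0]] [0.03020928 0.         0.         0.         0.        ] [ 0.31665199 -0.03283209  1.4556529 ] [[-0.01951669325366745, -0.9997011354837176, 0.014722037800790067], [-0.9865971983410896, 0.016870767710065793, -0.1623001707404706], [0.16200329289849377, -0.0176922838954907, -0.986631601044993]] 0.99607421875
{'time': 0.1, 'qpos': array([-1.25597363e+00,  3.42622172e-01,  1.52492122e+00,  2.12213745e-05,
        1.27540952e+00, -1.46017766e-01]), 'qvel': array([ 0.00055447, -0.00202378, -0.00296316, -0.00129286,  0.00147047,
       -0.00047473]), 'joint_efforts': array([ 2.49306133e-03, -4.32002449e+01, -2.44695014e+01,  7.19764992e-02,
        5.25480928e-02, -3.32218860e-05]), 'tool_pos': array([ 0.23344263, -0.47010295,  0.40413042]), 'tool_rot': array([-3.14024982e+00, -2.17994533e-04,  4.60834120e-01]), 'contact_force': array([ 1.15348463, -0.5816228 , -0.53596147]), 'torque': array([ 0.04589958, -0.03789301, -0.05626639]), 'grip_force': 0.0, 'opening': 0.09176385431551833}
```

View pics/top0.png

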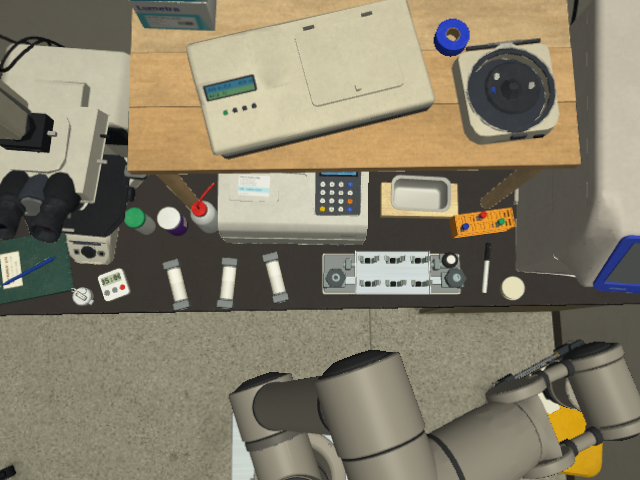

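View pics/scene0.png

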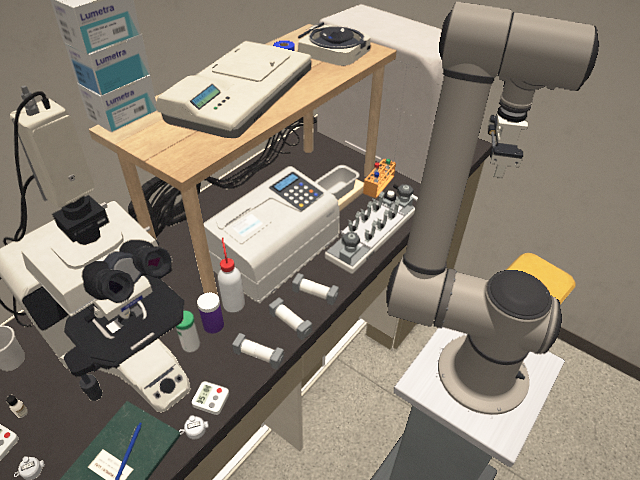

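The top view shows three tubes at about (176,284), (228,283) and (276,277). The rocker is at (392,272), with its nuts at (336,278) and (453,278) and the button at (450,259). A wooden shelf stands over the rear. Next I measure with the depth data.

```bash
python3 - <<'E'
from h import *
f=np.load("pics/top0.npz"); im,dp=f["im"],f["dp"]; X=cloud("top",dp)
np.set_printoptions(precision=4,suppress=True)
print("table",X[295,300],X[298,480],"shelf",X[120,300],X[160,300],X[160,450],X[165,550],"centrif",X[230,290],X[238,230],X[238,360])
# tubes: points 8-45mm above worktop in region
H=X[:,:,2]
for c in [(176,284),(228,283),(276,277)]:
    m=np.zeros(H.shape,np.uint8); m[c[1]-32:c[1]+32,c[0]-20:c[0]+20]=1
    m&=((H>0.012)&(H<0.055)).astype(np.uint8)
    P=X[m>0]; r=cv2.minAreaRect((P[:,:2]*1000).astype(np.float32)); print("tube",r,np.percentile(P[:,2],[50,95]),m.sum())
# nuts: dark top blobs above 0.098
reg=np.zeros(H.shape,bool); reg[240:305,315:475]=1
for lo,hi in((0.095,0.112),(0.112,0.13),(0.08,0.095),(0.055,0.08)):
    m=(reg&(H>lo)&(H<hi)).astype(np.uint8)
    n,l,s,c=cv2.connectedComponentsWithStats(m)
    for i in range(1,n):
        if s[i,4]>15:
            P=X[l==i]; print(lo,c[i],s[i],P.mean(0),P[:,2].max())
b=(reg&(H>0.02)&(H<0.12)).astype(np.uint8); P=X[b>0]
print("rocker",cv2.minAreaRect((P[:,:2]*1000).astype(np.float32)))
cv2.imwrite("pics/c1.png",cv2.resize(im[240:305,315:475,::-1],None,fx=5,fy=5,interpolation=cv2.INTER_CUBIC))
E
```

```text
table [ 0.4222 -0.0062  0.0075] [ 0.4074 -0.4484  0.0018] shelf [ 0.6861 -0.0193  0.4898] [ 0.6307 -0.0175  0.4399] [ 0.6255 -0.2843  0.4431] [ 0.6137 -0.4619  0.4415] centrif [0.56   0.012  0.1387] [0.5526 0.1542 0.088 ] [ 0.5467 -0.15    0.0927]
tube ((450.8739929199219, 288.60302734375), (121.76056671142578, 38.33906555175781), 14.370563507080078) [0.0342 0.0413] 753
tube ((452.8680419921875, 168.2283935546875), (38.18171691894531, 121.15093231201172), 84.28180694580078) [0.0341 0.0412] 731
tube ((463.6962890625, 52.52497100830078), (121.92568969726562, 38.0057487487793), 13.159107208251953) [0.0344 0.0411] 714
0.095 [360.4444 257.9444] [359 256   5   5  18] [ 0.4984 -0.1489  0.1013] 0.10881634331898282
0.095 [376.92 258.04] [374 256   6   5  25] [ 0.4974 -0.1869  0.1025] 0.10950681222756374
0.095 [386.4737 258.3684] [385 256   4   6  19] [ 0.4962 -0.209   0.1025] 0.10699947105195225
0.095 [402.7037 258.037 ] [400 256   6   5  27] [ 0.4964 -0.2467  0.102 ] 0.10905373616863635
0.095 [412.125 257.875] [411 256   4   5  16] [ 0.4964 -0.2685  0.102 ] 0.10835865748007975
0.095 [428.92 
[... 1720 characters left out ...]
3309  0.0605] 0.06702267309395883
0.055 [324.9577 280.3521] [323 272   7  16  71] [ 0.4514 -0.0666  0.0656] 0.0730065800395231
0.055 [443.3537 280.2805] [441 272   8  16  82] [ 0.4467 -0.3464  0.0651] 0.0742180958339023
0.055 [343.125 284.875] [341 281   4   7  16] [ 0.44   -0.1092  0.065 ] 0.07223067055706595
0.055 [368.     284.2105] [358 281  17   7  57] [ 0.4407 -0.1681  0.0633] 0.0795386443863831
0.055 [395.5098 283.9804] [390 280  11   8  51] [ 0.44   -0.2331  0.0635] 0.07471300459044815
0.055 [420.4138 284.1552] [414 280  13  10  58] [ 0.4387 -0.2921  0.0626] 0.07441142783686956
rocker ((479.411865234375, -219.46408081054688), (353.6386413574219, 126.3917007446289), 88.11009979248047)
```

View pics/c1.png

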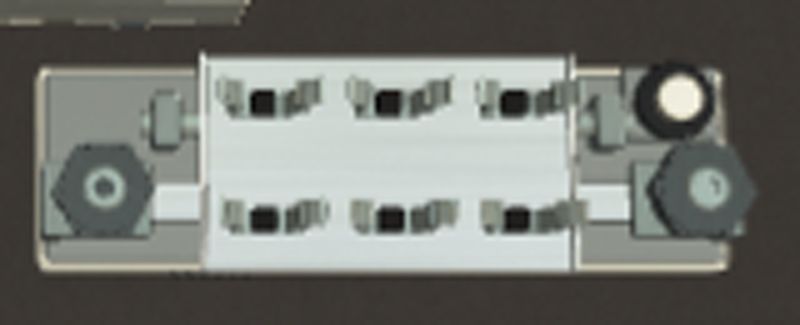

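The crop shows both nuts with corners roughly left and right (left at (103,190), right at (703,190)), and six clips in three stations. The rocker frame comes out at about (0.469, -0.227) with yaw -0.018. That puts the bolts at (0.4535, -0.089) and (0.4485, -0.365), which agrees with the depth blobs. I'll move above the right nut and work out the nut angles.

```bash
python3 -m crank '[[1,40,0,0,0],[1,80,1,0,0],[1,120,1,0,0],[1,160,1,0,0],[1,200,2,0,0],[1,240,2,0,0],[1,240,2,0,0],[1,240,2,0,0],[1,240,2,0,0]]'
python3 - <<'E'
from h import *
np.set_printoptions(precision=4,suppress=True)
f=np.load("pics/top0.npz"); im,dp=f["im"],f["dp"]; X=cloud("top",dp); H=X[:,:,2]
for nm,(cx,cy) in dict(left=(.4535,-.0891),right=(.4485,-.3651)).items():
    r=np.hypot(X[:,:,0]-cx,X[:,:,1]-cy)
    z=np.median(H[(r>.012)&(r<.019)]); 
    m=(r<.035)&(H>.094); P=X[m][:,:2]
    hull=cv2.convexHull((P*1000).astype(np.float32)).reshape(-1,2)
    a=np.radians(np.arange(0,60,2)); w=[]
    for t in a:
        d=[np.ptp(hull@np.array([np.cos(t+k*np.pi/3),np.sin(t+k*np.pi/3)])) for k in range(3)]; w.append(np.mean(d))
    # contour 6-fold phase from grey mask edge
    q=(P-P.mean(0)); 
    print(nm,"topz",z,"q~",(z-.102)/.00127,"centre",P.mean(0),"widths",np.round(w,1))
m=(X[:,:,0]>.5)&(X[:,:,0]<.62)&(H>.03)&(H<.4)
for y in np.arange(-.42,.4,.04):
    k=m&(abs(X[:,:,1]-y)<.02)
    if k.sum(): 
        Q=X[k]; print(round(y,2),[ (round(float(x),2),round(float(Q[abs(Q[:,0]-x)<.01][:,2].max()),3)) for x in np.arange(.51,.62,.02) if (abs(Q[:,0]-x)<.01).any()])
print(telemetry.observe())
E
```

```text
time: 0.85
tool_pos: [0.4491, -0.3653, 0.4042]
tool_rot: [-3.141, 0.001, 0.461]
contact_force: [-0.0, -0.3, 0.3]
opening: 0.0918
grip_force: 0.0
left topz 0.10933541125390092 q~ 5.775914373150337 centre [ 0.4527 -0.089 ] widths [41.6 41.6 42.1 42.6 43.  43.5 43.9 44.3 44.6 44.9 45.1 45.4 45.5 45.7
 45.8 45.9 45.9 45.9 45.8 45.7 45.6 45.3 45.1 44.8 44.5 44.1 43.6 43.1
 42.6 42.1]
right topz 0.10749729080960244 q~ 4.328575440631845 centre [ 0.4475 -0.363 ] widths [43.2 43.6 44.1 44.6 45.1 45.5 45.8 46.1 46.3 46.5 46.7 46.7 46.7 46.7
 46.6 46.5 46.4 46.2 46.  45.7 45.4 45.1 44.7 44.3 43.9 43.5 43.1 42.7
 42.6 42.8]
-0.42 [(0.55, 0.033), (0.57, 0.092), (0.59, 0.091), (0.61, 0.089)]
-0.38 [(0.51, 0.071), (0.55, 0.06), (0.57, 0.097), (0.59, 0.062), (0.61, 0.09)]
-0.34 [(0.51, 0.07), (0.61, 0.094)]
-0.3 [(0.51, 0.1), (0.61, 0.094)]
-0.26 [(0.51, 0.108), (0.61, 0.092)]
-0.22 [(0.51, 0.106), (0.53, 0.054), (0.61, 0.092)]
-0.18 [(0.51, 0.106), (0.53, 0.057), (0.55, 0.15), (0.57, 0.158), (0.59, 0.155), (0.61, 0.162)]
-0.14 [(0.51, 0.104), (0.53, 0.056), (0.55, 0.146), (0.57, 0.156), (0.59, 0.16
[... 721 characters left out ...]
 (0.59, 0.116), (0.61, 0.117)]
0.3 [(0.51, 0.049), (0.57, 0.105), (0.59, 0.108), (0.61, 0.106)]
0.34 [(0.51, 0.034), (0.59, 0.115), (0.61, 0.114)]
0.38 [(0.55, 0.194), (0.57, 0.383), (0.59, 0.388), (0.61, 0.381)]
{'time': 0.85, 'qpos': array([-0.8151,  0.4422,  1.3707, -0.0006,  1.3299,  0.2943]), 'qvel': array([-0.0312, -0.0101,  0.0039, -0.0022, -0.0011,  0.0014]), 'joint_efforts': array([  1.3894, -48.6208, -25.2171,   0.1925,   0.0046,   0.0203]), 'tool_pos': array([ 0.4491, -0.3653,  0.4042]), 'tool_rot': array([-3.1406,  0.0009,  0.4615]), 'contact_force': array([-0.0196, -0.2964,  0.2956]), 'torque': array([ 0.0142, -0.0074,  0.0015]), 'grip_force': 0.0, 'opening': 0.0918020368026006}
```

```bash
python3 -m crank '[[0.6,0,0,10,-0.12],[0.6,0,0,20,-0.24],[0.6,0,0,30,-0.36],[0.6,0,0,40,-0.48],[0.6,0,0,50,-0.6],[0.6,0,0,60,-0.72],[0.6,0,0,70,-0.84],[0.6,0,0,80,-0.96],[0.6,0,0,90,-1.08],[0.6,0,0,100,-1.2],[0.6,0,0,100,-1.32],[0.6,0,0,100,-1.44]]' 30 >/dev/null
python3 -m crank '[[0.6,0,0,0,-0.12],[0.6,0,0,0,-0.24],[0.6,0,0,0,-0.36],[0.6,0,0,0,-0.48],[0.6,0,0,0,-0.6],[0.6,0,0,0,-0.72],[0.6,0,0,0,-0.84],[0.6,0,0,0,-0.96],[0.6,0,0,0,-1.08],[0.6,0,0,0,-1.2],[0.6,0,0,0,-1.32],[0.6,0,0,0,-1.44]]'
python3 -m crank '[[0.6,0,0,0,-0.12],[0.6,0,0,0,-0.24],[0.6,0,0,0,-0.255],[0.6,0,0,0,-0.255]]'
python3 -c "
from h import *
s=telemetry.observe(); print(s['qpos'])
im,dp=vision.read_camera('top'); cv2.imwrite('pics/c2.png',cv2.resize(im[230:310,390:500,::-1],None,fx=6,fy=6,interpolation=cv2.INTER_CUBIC))"
```

```text
time: 2.85
tool_pos: [0.4476, -0.3666, 0.3048]
tool_rot: [-3.142, -0.0, -2.939]
contact_force: [-0.9, 0.9, 0.8]
opening: 0.0737
grip_force: 0.0
time: 3.18
tool_pos: [0.4481, -0.3663, 0.3048]
tool_rot: [-3.142, -0.0, -2.692]
contact_force: [-0.4, 0.2, 0.2]
opening: 0.0733
grip_force: 0.0
[-8.17561628e-01  5.32217798e-01  1.51108145e+00 -2.80010029e-04
  1.09834320e+00 -2.83790688e+00]
```

View pics/c2.png

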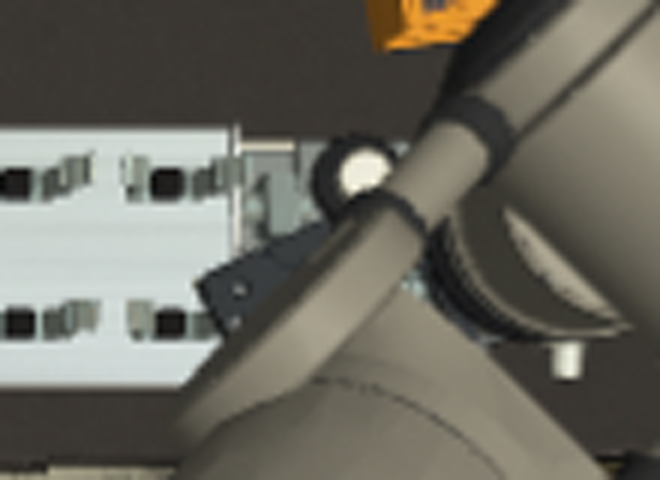

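The arm hides the nut in this view, with only the gripper body's corner showing near (250,290). I'll go on by touch: descend, close and watch the forces.

```bash
python3 -m crank '[[0.6,-1,2,15,0],[0.6,-1,2,30,0],[0.6,-1,2,40,0],[0.6,-1,2,50,0],[0.6,-1,2,50,0],[0.6,-1,2,50,0]]'
python3 -m crank '[[-1,0,0,0,0],[-1,0,0,0,0],[-1,0,0,0,0],[-1,0,0,0,0],[-1,0,0,0,0],[-1,0,0,0,0],[-1,0,0,0,0]]' 30
python3 -c "
from h import *
s=telemetry.observe(); print(s['torque'],s['contact_force'])"
```

```text
time: 3.73
tool_pos: [0.4492, -0.3639, 0.2542]
tool_rot: [-3.141, -0.001, -2.689]
contact_force: [-0.2, -4.4, -2.0]
opening: 0.0736
grip_force: 2.1
time: 4.32
tool_pos: [0.4498, -0.3639, 0.2551]
tool_rot: [-3.138, 0.001, -2.687]
contact_force: [2.9, -4.9, -2.7]
opening: 0.0418
grip_force: 30.0
[-0.45326603 -0.40128398  0.09314153] [ 2.89044905 -4.92802206 -2.66274113]
```

```bash
cat > s.py <<'E'
from h import *
s=telemetry.observe(); np.set_printoptions(precision=3,suppress=True); print("q6",s['qpos'][5],"F",s['contact_force'],"T",s['torque'])
E
python3 -m crank '[[-1,0,-0.3,0.15,0.12],[-1,0,-0.3,0.3,0.24],[-1,0,-0.3,0.45,0.36],[-1,0,-0.3,0.6,0.48],[-1,0,-0.3,0.75,0.6],[-1,0,-0.3,0.9,0.72],[-1,0,-0.3,1.05,0.84],[-1,0,-0.3,1.2,0.96],[-1,0,-0.3,1.35,1.08],[-1,0,-0.3,1.5,1.2],[-1,0,-0.3,1.65,1.32],[-1,0,-0.3,1.8,1.44]]'; python3 s.py
python3 -m crank '[[-1,0,0,0.15,0.12],[-1,0,0,0.3,0.24],[-1,0,0,0.45,0.36],[-1,0,0,0.6,0.48],[-1,0,0,0.75,0.6],[-1,0,0,0.9,0.72],[-1,0,0,1.05,0.84],[-1,0,0,1.2,0.96]]'; python3 s.py
```

```text
time: 5.32
tool_pos: [0.4493, -0.3661, 0.2533]
tool_rot: [-3.139, 0.007, 2.15]
contact_force: [-2.2, -16.1, -5.4]
opening: 0.0421
grip_force: 30.0
q6 -1.3915463419894092 F [ -2.204 -16.149  -5.353] T [-2.19   0.152  0.141]
time: 5.98
tool_pos: [0.4479, -0.3664, 0.2521]
tool_rot: [3.141, 0.007, 1.19]
contact_force: [-11.3, -15.5, -1.4]
opening: 0.0418
grip_force: 30.0
q6 -0.4315054133806961 F [-11.273 -15.51   -1.448] T [-2.524  1.526  0.121]
```

```bash
python3 -m crank '[[-1,-2,-0.7,0.15,0.12],[-1,-2,-0.7,0.3,0.24],[-1,-2,-0.7,0.45,0.36],[-1,-2,-0.7,0.6,0.48],[-1,-2,-0.7,0.75,0.6],[-1,-2,-0.7,0.9,0.72],[-1,-2,-0.7,1.05,0.84],[-1,-2,-0.7,1.2,0.96]]'; python3 s.py
python3 -m crank '[[-1,0,0,0.15,0.12],[-1,0,0,0.3,0.24],[-1,0,0,0.45,0.36],[-1,0,0,0.6,0.48]]'; python3 s.py
```

```text
time: 6.65
tool_pos: [0.4466, -0.3659, 0.2508]
tool_rot: [3.141, 0.004, 0.23]
contact_force: [-9.9, -4.3, 3.0]
opening: 0.0418
grip_force: 30.0
q6 0.5248189746373936 F [-9.866 -4.27   3.025] T [-0.809  1.454  0.092]
time: 6.98
tool_pos: [0.4467, -0.3651, 0.2502]
tool_rot: [3.141, 0.004, -0.25]
contact_force: [-8.8, -1.2, 5.1]
opening: 0.0417
grip_force: 30.0
q6 1.0048267484324307 F [-8.813 -1.201  5.081] T [-0.165  1.435  0.072]
```

```bash
python3 -m crank '[[-1,-1,0,0.1,0.08],[-1,-1,0,0.2,0.16],[-1,-1,0,0.3,0.24]]'; python3 s.py
python3 -m crank '[[-1,0,0,0.1,0.08],[-1,0,0,0.2,0.16],[-1,0,0,0.3,0.24]]'; python3 s.py
```

```text
time: 7.23
tool_pos: [0.4465, -0.3646, 0.2499]
tool_rot: [3.141, 0.002, -0.488]
contact_force: [-5.4, 1.4, 3.4]
opening: 0.0418
grip_force: 30.0
q6 1.2419357756135834 F [-5.431  1.423  3.432] T [0.043 0.755 0.068]
time: 7.48
tool_pos: [0.4467, -0.3643, 0.2495]
tool_rot: [3.141, 0.002, -0.728]
contact_force: [-3.3, 2.0, 3.2]
opening: 0.042
grip_force: 30.0
q6 1.4819295371603098 F [-3.301  1.983  3.223] T [0.304 0.562 0.043]
```

```bash
python3 -m crank '[[-1,0,0,0.1,0.08],[-1,0,0,0.2,0.16],[-1,0,0,0.3,0.24]]'; python3 s.py

```

```text
time: 7.73
tool_pos: [0.4469, -0.364, 0.2492]
tool_rot: [-3.142, 0.002, -0.968]
contact_force: [-1.1, 3.3, 2.9]
opening: 0.0418
grip_force: 30.0
q6 1.72190707082526 F [-1.098  3.312  2.945] T [0.589 0.349 0.026]
```

```bash
for i in 1; do python3 -m crank '[[-1,0,0,0.1,0.08],[-1,0,0,0.2,0.16],[-1,0,0,0.3,0.24]]'; python3 s.py; done
python3 -m crank '[[-1,0,0,0.1,0.08],[-1,0,0,0.2,0.16],[-1,0,0,0.3,0.24]]'; python3 s.py
```

```text
time: 7.98
tool_pos: [0.4472, -0.3636, 0.2491]
tool_rot: [3.141, 0.002, -1.205]
contact_force: [-1.8, 9.2, 7.6]
opening: 0.0425
grip_force: 31.6
q6 1.9598204125272525 F [-1.808  9.179  7.576] T [1.625 0.139 1.452]
time: 8.23
tool_pos: [0.4471, -0.3603, 0.2487]
tool_rot: [3.139, 0.011, -1.444]
contact_force: [-0.1, 28.4, 17.1]
opening: 0.0444
grip_force: 37.3
q6 2.1992992600027055 F [-0.131 28.362 17.136] T [ 4.445 -0.397  1.693]
```

```bash
python3 -m crank '[[-1,0,0,0.1,0.08],[-1,0,0,0.2,0.16],[-1,0,0,0.3,0.24]]'; python3 s.py

```

```text
time: 8.48
tool_pos: [0.4494, -0.3566, 0.2486]
tool_rot: [3.141, 0.018, -1.686]
contact_force: [19.9, 46.4, 16.7]
opening: 0.0424
grip_force: 39.8
q6 2.4399947461540576 F [19.925 46.381 16.7  ] T [ 7.361 -3.399  1.374]
```

The stop came up at q6≈1.93 with a torque of 1.45 N m, and after that the fingers only slipped. Release now.

```bash
python3 -m crank '[[0.2,0,0,0,0],[0.2,0,0,0,0],[0.2,0,0,0,0]]' 25; python3 s.py
```

```text
time: 8.73
tool_pos: [0.4478, -0.3634, 0.2484]
tool_rot: [-3.142, 0.0, -1.682]
contact_force: [0.6, -0.4, -1.0]
opening: 0.0536
grip_force: 0.0
q6 2.438111688552903 F [ 0.615 -0.369 -1.047] T [ 0.178 -0.032 -0.011]
```

```bash
python3 -m crank '[[0.2,0,0,-30,0],[0.2,0,0,-60,0],[0.2,-35,3,-60,-0.12],[0.2,-70,7,-60,-0.24],[0.2,-105,10,-60,-0.36],[0.2,-140,13,-60,-0.48],[0.2,-175,17,-60,-0.6],[0.2,-210,20,-60,-0.72],[0.2,-240,23,-60,-0.84],[0.2,-273,26,-60,-0.96],[0.2,-273,26,-60,-1.08],[0.2,-273,26,-60,-1.2]]'
python3 -m crank '[[0.2,0,0,0,-0.12],[0.2,0,0,0,-0.24],[0.2,0,0,0,-0.36],[0.2,0,0,0,-0.48],[0.2,0,0,0,-0.6],[0.2,0,0,0,-0.72],[0.2,0,0,0,-0.84],[0.2,0,0,0,-0.96],[0.2,0,0,0,-1.023],[0.2,0,0,0,-1.023]]'; python3 s.py
python3 - <<'E'
from h import *
im,dp=vision.read_camera("top"); X=cloud("top",dp);H=X[:,:,2]
r=np.hypot(X[:,:,0]-.4475,X[:,:,1]+.3645); print("right top z",np.median(H[(r>.012)&(r<.019)]),"q6")
cv2.imwrite("pics/c3.png",cv2.resize(im[235:310,310:480,::-1],None,fx=4.5,fy=4.5,interpolation=cv2.INTER_CUBIC))
E
```

```text
time: 9.73
tool_pos: [0.4521, -0.0891, 0.3084]
tool_rot: [3.141, -0.001, -0.476]
contact_force: [-0.2, -0.0, -0.2]
opening: 0.0554
grip_force: 0.0
time: 10.57
tool_pos: [0.4522, -0.091, 0.3082]
tool_rot: [3.141, -0.0, 0.54]
contact_force: [-0.2, -0.3, 0.3]
opening: 0.0548
grip_force: 0.0
q6 0.665880175421146 F [-0.169 -0.29   0.302] T [-0.011 -0.05   0.004]
right top z 0.10140583584781031 q6
```

View pics/c3.png

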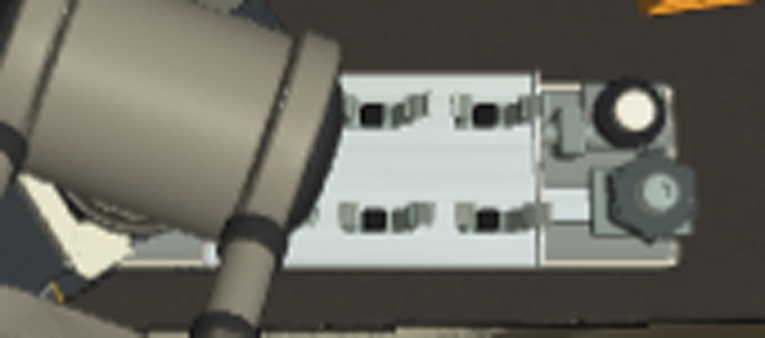

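The right nut's top now reads 101.4 mm (102 expected when hard down), and the picture shows it turned, at (655,193). Now the left nut.

```bash
python3 -m crank '[[0.2,1,-2,15,0],[0.2,1,-2,30,0],[0.2,1,-2,42,0],[0.2,1,-2,51,0],[0.2,1,-2,51,0]]'; python3 s.py
python3 -m crank '[[-1,0,0,0,0],[-1,0,0,0,0],[-1,0,0,0,0],[-1,0,0,0,0],[-1,0,0,0,0]]' 25;python3 s.py
```

```text
time: 11.03
tool_pos: [0.4516, -0.0883, 0.2556]
tool_rot: [-3.139, 0.002, 0.537]
contact_force: [0.3, -0.4, 0.7]
opening: 0.0549
grip_force: 0.0
q6 0.6740989483617018 F [ 0.257 -0.449  0.668] T [ 0.028 -0.001  0.05 ]
time: 11.45
tool_pos: [0.4527, -0.0891, 0.2579]
tool_rot: [3.138, -0.002, 0.538]
contact_force: [1.9, -4.8, -2.8]
opening: 0.042
grip_force: 25.0
q6 0.6729247217444811 F [ 1.908 -4.831 -2.819] T [-0.588 -0.203 -0.091]
```

```bash
python3 -m crank '[[-1,0,0.6,0.15,0.12],[-1,0,0.6,0.3,0.24],[-1,0,0.6,0.45,0.36],[-1,0,0.6,0.6,0.48],[-1,0,0.6,0.75,0.6],[-1,0,0.6,0.9,0.72],[-1,0,0.6,1.05,0.84],[-1,0,0.6,1.2,0.96],[-1,0,0.6,1.33,1.047]]'; python3 s.py
python3 -m crank '[[0.25,0,0,0,0],[0.25,0,0,0,0],[0.25,0,0,0,0],[0.25,0,0,0,-0.12],[0.25,0,0,0,-0.24],[0.25,0,0,0,-0.36],[0.25,0,0,0,-0.48],[0.25,0,0,0,-0.6],[0.25,0,0,0,-0.72],[0.25,0,0,0,-0.84],[0.25,0,0,0,-0.96],[0.25,0,0,0,-1.047]]';python3 s.py
python3 -m crank '[[-1,0,0,0,0],[-1,0,0,0,0],[-1,0,0,0,0],[-1,0,0,0,0]]' 25;python3 s.py
```

```text
time: 12.2
tool_pos: [0.4528, -0.0893, 0.2566]
tool_rot: [3.141, -0.003, -0.514]
contact_force: [0.9, -2.0, -2.0]
opening: 0.0419
grip_force: 25.0
q6 1.7249585188929175 F [ 0.916 -2.022 -1.976] T [-0.199 -0.166  0.113]
time: 13.2
tool_pos: [0.4523, -0.0887, 0.256]
tool_rot: [3.141, -0.0, 0.547]
contact_force: [-1.0, -1.1, -0.5]
opening: 0.0572
grip_force: 0.0
q6 0.6635894762161115 F [-0.993 -1.097 -0.495] T [-0.025 -0.006  0.009]
time: 13.53
tool_pos: [0.4527, -0.0893, 0.256]
tool_rot: [3.14, -0.001, 0.537]
contact_force: [1.5, -4.2, -0.9]
opening: 0.0415
grip_force: 25.0
q6 0.6733656250457715 F [ 1.51  -4.205 -0.927] T [-0.546 -0.13  -0.054]
```

```bash
for k in 2 3; do
python3 -m crank '[[-1,0,0,0.15,0.12],[-1,0,0,0.3,0.24],[-1,0,0,0.45,0.36],[-1,0,0,0.6,0.48],[-1,0,0,0.75,0.6],[-1,0,0,0.9,0.72],[-1,0,0,1.05,0.84],[-1,0,0,1.2,0.96],[-1,0,0,1.33,1.047]]' >/dev/null; python3 s.py
python3 -m crank '[[0.25,0,0,0,0],[0.25,0,0,0,0],[0.25,0,0,0,0],[0.25,0,0,0,-0.12],[0.25,0,0,0,-0.24],[0.25,0,0,0,-0.36],[0.25,0,0,0,-0.48],[0.25,0,0,0,-0.6],[0.25,0,0,0,-0.72],[0.25,0,0,0,-0.84],[0.25,0,0,0,-0.96],[0.25,0,0,0,-1.047]]';python3 s.py
python3 -m crank '[[-1,0,0,0,0],[-1,0,0,0,0],[-1,0,0,0,0],[-1,0,0,0,0]]' 25;python3 s.py; done
```

```text
q6 1.7258989259438167 F [ 1.401 -2.905 -0.683] T [-0.343 -0.276  0.096]
time: 15.28
tool_pos: [0.4522, -0.0886, 0.2544]
tool_rot: [-3.141, 0.0, 0.547]
contact_force: [0.1, 0.7, -0.5]
opening: 0.0576
grip_force: 0.0
q6 0.6638408856357276 F [ 0.085  0.712 -0.5  ] T [0.074 0.001 0.027]
time: 15.62
tool_pos: [0.4527, -0.0893, 0.2546]
tool_rot: [3.14, -0.001, 0.537]
contact_force: [1.7, -5.1, -2.3]
opening: 0.0423
grip_force: 25.0
q6 0.6733684883049911 F [ 1.684 -5.095 -2.306] T [-0.572 -0.215 -0.022]
q6 1.7259359366784592 F [ 2.637 -3.417 -1.212] T [-0.356 -0.367  0.081]
time: 17.37
tool_pos: [0.4522, -0.0886, 0.2531]
tool_rot: [-3.141, 0.0, 0.547]
contact_force: [-1.2, -0.1, 0.6]
opening: 0.0573
grip_force: 0.0
q6 0.6638662869718355 F [-1.208 -0.115  0.62 ] T [ 0.013 -0.054  0.015]
time: 17.7
tool_pos: [0.4527, -0.0893, 0.2533]
tool_rot: [3.14, -0.001, 0.537]
contact_force: [1.8, -4.6, -1.9]
opening: 0.0418
grip_force: 25.0
q6 0.6733716962003781 F [ 1.793 -4.597 -1.913] T [-0.612 -0.163 -0.085]
```

```bash

python3 -m crank '[[-1,0,0,0.15,0.12],[-1,0,0,0.3,0.24],[-1,0,0,0.45,0.36],[-1,0,0,0.6,0.48],[-1,0,0,0.75,0.6],[-1,0,0,0.9,0.72],[-1,0,0,1.05,0.84],[-1,0,0,1.2,0.96],[-1,0,0,1.33,1.047]]' >/dev/null; python3 s.py
python3 -m crank '[[0.25,0,0,0,0],[0.25,0,0,0,0],[0.25,0,0,0,0],[0.25,0,0,0,-0.12],[0.25,0,0,0,-0.24],[0.25,0,0,0,-0.36],[0.25,0,0,0,-0.48],[0.25,0,0,0,-0.6],[0.25,0,0,0,-0.72],[0.25,0,0,0,-0.84],[0.25,0,0,0,-0.96],[0.25,0,0,0,-1.047]]';python3 s.py
python3 -m crank '[[-1,0,0,0,0],[-1,0,0,0,0],[-1,0,0,0,0],[-1,0,0,0,0]]' 25;python3 s.py
```

```text
q6 1.7259018149497551 F [ 2.801 -4.201 -1.801] T [-0.344 -0.31   0.073]
time: 19.45
tool_pos: [0.4522, -0.0886, 0.2518]
tool_rot: [-3.141, 0.0, 0.547]
contact_force: [-0.5, 0.4, 0.7]
opening: 0.0571
grip_force: 0.0
q6 0.6638309016862435 F [-0.472  0.413  0.692] T [-0.029 -0.012  0.01 ]
time: 19.78
tool_pos: [0.4528, -0.0893, 0.2519]
tool_rot: [3.14, -0.001, 0.537]
contact_force: [1.8, -4.4, -2.3]
opening: 0.042
grip_force: 25.0
q6 0.6733648037572039 F [ 1.804 -4.381 -2.265] T [-0.602 -0.17  -0.103]
```

```bash

python3 -m crank '[[-1,0,0,0.15,0.12],[-1,0,0,0.3,0.24],[-1,0,0,0.45,0.36],[-1,0,0,0.6,0.48]]'; python3 s.py
```

```text
time: 20.12
tool_pos: [0.4528, -0.0893, 0.2513]
tool_rot: [3.14, -0.001, 0.052]
contact_force: [1.9, -2.9, -1.7]
opening: 0.0418
grip_force: 25.0
q6 1.1588199256484837 F [ 1.913 -2.896 -1.705] T [-0.417 -0.248  0.131]
```

```bash

python3 -m crank '[[-1,0,0,0.15,0.12],[-1,0,0,0.3,0.24],[-1,0,0,0.45,0.36]]'; python3 s.py
```

```text
time: 20.37
tool_pos: [0.4528, -0.0893, 0.2509]
tool_rot: [3.141, -0.002, -0.308]
contact_force: [2.9, -3.9, -2.2]
opening: 0.0419
grip_force: 25.0
q6 1.518761657978013 F [ 2.903 -3.859 -2.232] T [-0.439 -0.303  0.077]
```

```bash

python3 -m crank '[[-1,0,0,0.13,0.1],[-1,0,0,0.26,0.207]]'; python3 s.py
python3 -m crank '[[0.25,0,0,0,0],[0.25,0,0,0,0],[0.25,0,0,0,0],[0.25,0,0,0,-0.12],[0.25,0,0,0,-0.24],[0.25,0,0,0,-0.36],[0.25,0,0,0,-0.48],[0.25,0,0,0,-0.6],[0.25,0,0,0,-0.72],[0.25,0,0,0,-0.84],[0.25,0,0,0,-0.96],[0.25,0,0,0,-1.047]]';python3 s.py
python3 -m crank '[[-1,0,0,0,0],[-1,0,0,0,0],[-1,0,0,0,0],[-1,0,0,0,0]]' 25;python3 s.py
python3 -m crank '[[-1,0,0,0.13,0.1],[-1,0,0,0.26,0.2]]'; python3 s.py
```

```text
time: 20.53
tool_pos: [0.4528, -0.0893, 0.2506]
tool_rot: [3.141, -0.002, -0.514]
contact_force: [2.4, -3.7, -3.2]
opening: 0.042
grip_force: 25.0
q6 1.724854477219247 F [ 2.356 -3.672 -3.189] T [-0.329 -0.33   0.06 ]
time: 21.53
tool_pos: [0.4522, -0.0886, 0.2504]
tool_rot: [-3.141, 0.0, 0.547]
contact_force: [-0.9, 0.0, -0.1]
opening: 0.0576
grip_force: 0.0
q6 0.6635418677493335 F [-0.92   0.021 -0.065] T [ 0.026 -0.051 -0.019]
time: 21.87
tool_pos: [0.4528, -0.0893, 0.2506]
tool_rot: [3.14, -0.001, 0.537]
contact_force: [2.1, -4.0, -2.0]
opening: 0.0418
grip_force: 25.0
q6 0.6732938158435542 F [ 2.117 -3.994 -2.015] T [-0.565 -0.215 -0.032]
time: 22.03
tool_pos: [0.4528, -0.0893, 0.2504]
tool_rot: [3.14, -0.001, 0.333]
contact_force: [2.4, -3.7, -2.2]
opening: 0.0417
grip_force: 25.0
q6 0.8772623579892885 F [ 2.36  -3.714 -2.176] T [-0.552 -0.236  0.022]
```

```bash

python3 -m crank '[[-1,0,0,0.13,0.1],[-1,0,0,0.26,0.2]]'; python3 s.py
```

```text
time: 22.2
tool_pos: [0.4528, -0.0893, 0.2501]
tool_rot: [3.14, -0.001, 0.133]
contact_force: [1.6, -4.4, -2.4]
opening: 0.0415
grip_force: 25.0
q6 1.077723135841115 F [ 1.626 -4.396 -2.36 ] T [-0.452 -0.266  0.11 ]
```

```bash

python3 -m crank '[[-1,0,0,0.13,0.1],[-1,0,0,0.26,0.2]]'; python3 s.py
```

```text
time: 22.37
tool_pos: [0.4528, -0.0893, 0.2499]
tool_rot: [3.14, -0.002, -0.066]
contact_force: [1.0, -3.7, 0.6]
opening: 0.042
grip_force: 25.5
q6 1.2771495169884626 F [ 0.959 -3.75   0.6  ] T [-0.436 -0.21   1.109]
```

```bash

python3 -m crank '[[-1,0,0,0.13,0.1],[-1,0,0,0.26,0.2]]'; python3 s.py
```

```text
time: 22.53
tool_pos: [0.453, -0.0892, 0.2501]
tool_rot: [3.14, -0.003, -0.264]
contact_force: [1.4, -2.1, 2.7]
opening: 0.0449
grip_force: 25.0
q6 1.4758674366499618 F [ 1.401 -2.129  2.688] T [-0.363 -0.07   1.113]
```

The left stop came up at q6≈1.2 (about 5.8 rad turned, torque 1.1 N m). I'll release, lift and re-measure the tubes.

```bash

python3 -m crank '[[0.25,0,0,0,0],[0.25,0,0,0,0],[0.25,0,0,0,0],[0.5,0,0,-30,0],[0.5,0,0,-60,0],[0.5,-30,0,-60,0],[0.5,-60,0,-60,0],[0.5,-60,0,-60,0]]'; python3 s.py
cat > tubes.py <<'E'
from h import *
import sys
np.set_printoptions(precision=4,suppress=True)
im,dp=vision.read_camera("top"); X=cloud("top",dp);H=X[:,:,2]
cv2.imwrite(sys.argv[1],im[:,:,::-1])
m=((H>.012)&(H<.055)&(X[:,:,0]>.37)&(X[:,:,0]<.535)&(X[:,:,1]>-.03)&(X[:,:,1]<.37)).astype(np.uint8)
n,l,s,c=cv2.connectedComponentsWithStats(m)
for i in range(1,n):
    if s[i,4]>150:
        P=X[l==i]; (x,y),(w,h),a=cv2.minAreaRect((P[:,:2]*1000).astype(np.float32))
        if h>w:a+=90
        a=(a+90)%180-90
        print(s[i,4],"c",(round(x),round(y)),"size",(round(w),round(h)),"yaw",round(np.radians(a),3),"z95",np.percentile(P[:,2],95))
for nm,(cx,cy) in dict(left=(.453,-.089),right=(.4475,-.3645)).items():
    r=np.hypot(X[:,:,0]-cx,X[:,:,1]-cy); print(nm,np.median(H[(r>.012)&(r<.019)]))
E
python3 tubes.py pics/t1.png
```

```text
time: 23.2
tool_pos: [0.3898, -0.0714, 0.3087]
tool_rot: [-3.141, 0.007, -0.259]
contact_force: [0.5, 0.5, -0.3]
opening: 0.0689
grip_force: 0.0
q6 1.4546227874414959 F [ 0.453  0.49  -0.31 ] T [ 0.102  0.051 -0.027]
674 c (464, 53) size (122, 38) yaw 0.234 z95 0.04148922891045232
755 c (451, 289) size (122, 40) yaw 0.245 z95 0.04101110836420968
734 c (453, 168) size (38, 122) yaw -0.103 z95 0.041448359577981715
left nan
right 0.10134956209113435
  return _methods._mean(a, axis=axis, dtype=dtype,
  ret = ret.dtype.type(ret / rcount)
```

```bash
cat > g.py <<'E'
from h import *
import sys
x,y,z,p=map(float,sys.argv[1:5]); s=telemetry.observe(); a=s['tool_rot'][2]; d=np.array([x,y,z])-s['tool_pos']
print("dx %.1f dy %.1f dz %.1f roll %.3f | q6 %.2f"%(1e3*(d[0]*np.cos(a)+d[1]*np.sin(a)),1e3*(d[0]*np.sin(a)-d[1]*np.cos(a)),-1e3*d[2],-((p-a+np.pi)%(2*np.pi)-np.pi),s['qpos'][5]),s['contact_force'].round(1))
E
python3 g.py .463 .0525 .26 .234
```

```text
dx 36.5 dy -138.9 dz 49.3 roll -0.494 | q6 1.46 [ 0.9 -0.7 -0.2]
```

```bash
python3 -m crank '[[0.5,9,-35,10,-0.12],[0.5,18,-70,20,-0.24],[0.5,27,-105,30,-0.36],[0.5,36,-139,40,-0.48],[0.5,36,-139,49,-0.494],[0.5,36,-139,49,-0.494],[0.5,36,-139,49,-0.494]]'; python3 g.py .463 .0525 .183 .234
```

```text
time: 23.83
tool_pos: [0.465, 0.0516, 0.2597]
tool_rot: [-3.141, 0.002, 0.233]
contact_force: [-0.6, 0.0, 0.3]
opening: 0.0689
grip_force: 0.0
dx -1.7 dy -1.3 dz 76.7 roll -0.001 | q6 1.28 [-0.6  0.   0.3]
```

```bash
python3 -m crank '[[0.5,-2,-1,25,0],[0.5,-2,-1,50,0],[0.5,-2,-1,68,0],[0.5,-2,-1,76,0],[0.5,-2,-1,76,0],[-1,-2,-1,76,0],[-1,-2,-1,76,0],[-1,-2,-1,76,0],[-1,-2,-1,76,0],[-1,-2,-1,76,0],[-1,-2,-1,76,0]]' 45; python3 g.py .4672 -.2872 .27 -.019
python3 -m crank '[[-1,0,0,-20,0],[-1,0,0,-50,0],[-1,0,0,-90,0],[-1,0,0,-130,0],[-1,0,0,-130,0]]'; python3 g.py .4672 -.2872 .27 -.019
```

```text
time: 24.75
tool_pos: [0.463, 0.0522, 0.1849]
tool_rot: [3.141, -0.001, 0.233]
contact_force: [0.4, 0.2, 0.6]
opening: 0.0334
grip_force: 0.0
dx -74.2 dy 331.2 dz -85.1 roll 0.252 | q6 1.29 [0.4 0.2 0.6]
time: 25.17
tool_pos: [0.4646, 0.0523, 0.3212]
tool_rot: [3.138, -0.012, 0.233]
contact_force: [0.8, 0.0, 0.3]
opening: 0.031
grip_force: 45.0
dx -75.9 dy 330.9 dz 51.2 roll 0.252 | q6 1.29 [0.8 0.  0.3]
```

```bash
python3 -m crank '[[-1,-6,25,0,0.02],[-1,-14,60,0,0.05],[-1,-22,97,0,0.08],[-1,-30,135,0,0.11],[-1,-39,173,0,0.14],[-1,-48,211,0,0.17],[-1,-57,249,0,0.2],[-1,-66,287,0,0.23],[-1,-72,315,0,0.252],[-1,-76,331,0,0.252],[-1,-76,331,0,0.252],[-1,-76,331,0,0.252]]'; python3 g.py .4672 -.2872 .27 -.019
python3 - <<'E'
from h import *
im,dp=vision.read_camera("scene"); cv2.imwrite("pics/s2.png",cv2.resize(im[130:290,300:460,::-1],None,fx=3.7,fy=3.7,interpolation=cv2.INTER_CUBIC))
E
```

```text
time: 26.17
tool_pos: [0.465, -0.2874, 0.3137]
tool_rot: [-3.14, 0.001, -0.02]
contact_force: [-0.3, -0.3, -1.7]
opening: 0.0311
grip_force: 45.0
dx 2.2 dy -0.3 dz 43.7 roll -0.001 | q6 0.90 [-0.3 -0.3 -1.7]
```

View pics/s2.png

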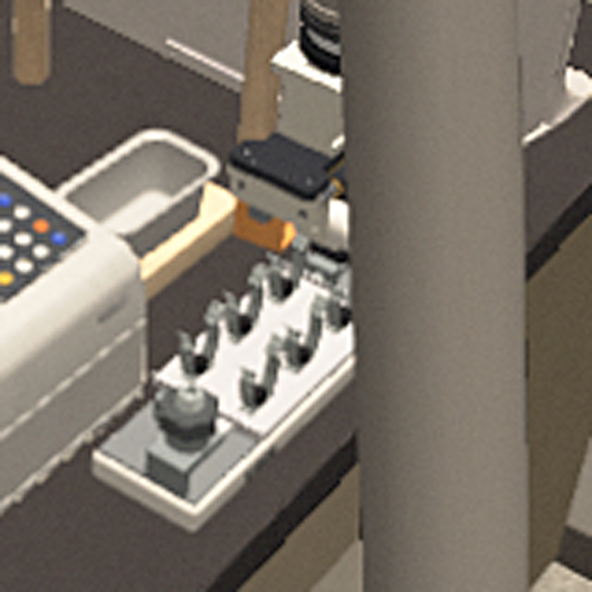

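The tube is held at about (340,215), partly hidden by the arm. The left nut sits on its boss at (187,410). I'll lower the tube and watch the force.

```bash
python3 -m crank '[[-1,2,0,15,0],[-1,2,0,30,0],[-1,2,0,38,0],[-1,2,0,42,0],[-1,2,0,42,0]]'; python3 s.py
python3 -m crank '[[-1,0,0,3,0],[-1,0,0,6,0],[-1,0,0,6,0]]'; python3 s.py
```

```text
time: 26.63
tool_pos: [0.4675, -0.2866, 0.2724]
tool_rot: [3.141, 0.0, -0.018]
contact_force: [0.3, -0.7, -0.9]
opening: 0.0313
grip_force: 45.0
q6 0.8989699674662202 F [ 0.349 -0.667 -0.938] T [0.019 0.045 0.015]
time: 26.88
tool_pos: [0.4679, -0.2874, 0.2686]
tool_rot: [3.139, -0.003, -0.019]
contact_force: [-0.4, -0.4, 9.8]
opening: 0.031
grip_force: 45.0
q6 0.8989340142667036 F [-0.39  -0.445  9.769] T [-0.06   0.122 -0.029]
```

```bash
python3 -m crank '[[-1,0,0,4,0],[-1,0,0,8,0],[-1,0,0,8,0]]'; python3 s.py
python3 -m crank '[[-1,0,0,4,0],[-1,0,0,8,0],[-1,0,0,8,0]]'; python3 s.py
```

```text
time: 27.13
tool_pos: [0.4684, -0.2873, 0.2609]
tool_rot: [3.139, -0.006, -0.019]
contact_force: [2.6, -0.3, 5.8]
opening: 0.0309
grip_force: 45.0
q6 0.8989592680999593 F [ 2.573 -0.286  5.802] T [ 0.087 -0.529 -0.027]
time: 27.38
tool_pos: [0.4682, -0.2872, 0.2508]
tool_rot: [3.14, -0.003, -0.019]
contact_force: [6.2, -3.2, -6.4]
opening: 0.0313
grip_force: 45.0
q6 0.898910303448366 F [ 6.22  -3.15  -6.384] T [-0.491 -0.926 -0.039]
```

```bash
python3 -m crank '[[-1,0,0,2,0],[-1,0,0,4,0],[-1,0,0,4,0]]'; python3 s.py
```

```text
time: 27.63
tool_pos: [0.468, -0.2874, 0.2492]
tool_rot: [3.139, -0.003, -0.019]
contact_force: [-1.6, 2.2, 17.2]
opening: 0.0309
grip_force: 45.0
q6 0.8989087146811888 F [-1.57   2.213 17.227] T [ 0.406  0.256 -0.07 ]
```

It snapped home: the force dropped to -6 N and then rose to 17 N on the saddles at TCP z 0.249. Release and go for the next tube.

```bash
python3 -m crank '[[0,0,0,0,0],[0,0,0,0,0],[0,0,0,0,0],[0,0,0,-20,0],[0,0,0,-50,0],[0.5,0,0,-80,0],[0.5,0,0,-80,0]]'; python3 s.py
python3 tubes.py pics/t2.png 2>/dev/null;python3 g.py .4522 .168 .26 -.103
```

```text
time: 28.22
tool_pos: [0.4683, -0.288, 0.3316]
tool_rot: [3.136, -0.007, -0.019]
contact_force: [0.9, -0.8, 0.5]
opening: 0.055
grip_force: 0.0
q6 0.8988384441726168 F [ 0.905 -0.831  0.509] T [ 0.034 -0.05   0.024]
761 c (451, 289) size (122, 39) yaw 0.262 z95 0.040932976660793756
737 c (453, 168) size (39, 122) yaw -0.104 z95 0.04129995338392168
left 0.1021692158677654
right 0.10097979606836169
dx -24.2 dy -455.3 dz 69.1 roll 0.084 | q6 0.90 [-1.2  0.2 -1. ]
```

```bash
python3 -m crank '[[0.5,-2,-30,0,0],[0.5,-4,-70,0,0],[0.5,-6,-110,0,0],[0.5,-8,-150,0,0],[0.5,-10,-190,0,0],[0.5,-12,-230,0,0],[0.5,-14,-270,0,0],[0.5,-16,-310,0,0.02],[0.5,-18,-350,0,0.04],[0.5,-20,-390,0,0.06],[0.5,-22,-425,0,0.08],[0.5,-24,-455,0,0.084]]'
python3 -m crank '[[0.5,0,0,20,0],[0.5,0,0,50,0],[0.5,0,0,70,0],[0.5,0,0,70,0],[0.5,0,0,70,0]]'
python3 g.py .4522 .168 .179 -.103
```

```text
time: 29.27
tool_pos: [0.451, 0.1703, 0.3251]
tool_rot: [3.141, 0.003, -0.103]
contact_force: [-0.2, 0.2, 0.3]
opening: 0.0688
grip_force: 0.0
time: 29.68
tool_pos: [0.4514, 0.1679, 0.2551]
tool_rot: [3.14, 0.004, -0.103]
contact_force: [0.7, -0.0, -0.1]
opening: 0.0688
grip_force: 0.0
dx 0.8 dy -0.2 dz 76.1 roll -0.000 | q6 1.87 [ 0.7 -0.  -0.1]
```

```bash
python3 -m crank '[[0.5,1,0,25,0],[0.5,1,0,50,0],[0.5,1,0,68,0],[0.5,1,0,74,0],[0.5,1,0,74,0],[-1,1,0,74,0],[-1,1,0,74,0],[-1,1,0,74,0],[-1,1,0,74,0],[-1,1,0,74,0],[-1,1,0,74,0],[-1,1,0,74,0]]' 45
python3 -m crank '[[-1,0,0,0,0],[-1,0,0,0,0],[-1,0,0,-20,0],[-1,0,0,-50,0],[-1,0,0,-90,0],[-1,0,0,-135,0],[-1,0,0,-135,0]]'; python3 g.py .4683 -.2272 .317 -.019
```

```text
time: 30.68
tool_pos: [0.4531, 0.1678, 0.1828]
tool_rot: [-3.142, -0.001, -0.103]
contact_force: [-0.8, 0.2, 3.5]
opening: 0.031
grip_force: 45.0
time: 31.27
tool_pos: [0.4545, 0.1682, 0.3238]
tool_rot: [-3.138, -0.011, -0.103]
contact_force: [1.8, 0.6, -1.4]
opening: 0.0309
grip_force: 45.0
dx 54.4 dy 391.9 dz 6.8 roll -0.084 | q6 1.87 [ 1.8  0.6 -1.4]
```

```bash
python3 -m crank '[[-1,4,28,0,0],[-1,9,66,0,0],[-1,14,104,0,-0.02],[-1,20,142,0,-0.04],[-1,25,180,0,-0.06],[-1,30,218,0,-0.084],[-1,36,256,0,-0.084],[-1,41,294,0,-0.084],[-1,46,332,0,-0.084],[-1,51,368,0,-0.084],[-1,54,392,0,-0.084],[-1,54,392,0,-0.084]]'
python3 -m crank '[[-1,0,0,10,0],[-1,0,0,20,0],[-1,0,0,30,0],[-1,0,0,40,0],[-1,0,0,40,0]]'; python3 g.py .4683 -.2272 .27 -.019;python3 s.py
```

```text
time: 32.27
tool_pos: [0.4661, -0.232, 0.3166]
tool_rot: [3.14, -0.0, -0.023]
contact_force: [0.1, 0.2, -0.6]
opening: 0.0309
grip_force: 45.0
time: 32.68
tool_pos: [0.4658, -0.2262, 0.2747]
tool_rot: [-3.139, 0.004, -0.018]
contact_force: [-0.8, 0.3, -1.2]
opening: 0.0311
grip_force: 45.0
dx 2.5 dy 0.9 dz 4.7 roll 0.001 | q6 0.99 [-0.8  0.3 -1.2]
q6 0.9883138926585616 F [-0.807  0.309 -1.172] T [ 0.067  0.026 -0.044]
```

```bash
python3 -m crank '[[-1,2.5,1,4,0],[-1,2.5,1,8,0],[-1,2.5,1,8,0]]'; python3 s.py
python3 -m crank '[[-1,0,0,4,0],[-1,0,0,8,0],[-1,0,0,8,0]]'; python3 s.py
python3 -m crank '[[-1,0,0,4,0],[-1,0,0,8,0],[-1,0,0,8,0]]'; python3 s.py;python3 g.py .4683 -.2272 .246 -.019
```

```text
time: 32.93
tool_pos: [0.469, -0.2285, 0.2689]
tool_rot: [-3.141, 0.0, -0.019]
contact_force: [-0.1, -0.2, -1.4]
opening: 0.0314
grip_force: 45.0
q6 0.9892500290133553 F [-0.05  -0.154 -1.447] T [-0.019  0.068 -0.   ]
time: 33.18
tool_pos: [0.4694, -0.2284, 0.2629]
tool_rot: [3.141, -0.003, -0.019]
contact_force: [2.0, 4.0, 5.9]
opening: 0.0311
grip_force: 45.0
q6 0.9892092275983643 F [1.995 4.01  5.854] T [ 0.819 -0.224  0.007]
time: 33.43
tool_pos: [0.4697, -0.2283, 0.2548]
tool_rot: [3.141, -0.005, -0.02]
contact_force: [6.1, 3.9, -0.8]
opening: 0.031
grip_force: 45.0
q6 0.9892120771510348 F [ 6.115  3.927 -0.768] T [ 0.791 -0.765 -0.031]
dx -1.4 dy -1.1 dz 8.8 roll -0.001 | q6 0.99 [ 6.1  3.9 -0.8]
```

```bash
python3 -m crank '[[-1,0,0,4,0],[-1,0,0,7,0],[-1,0,0,7,0]]'; python3 s.py
python3 -m crank '[[-1,0,0,2,0],[-1,0,0,3,0],[-1,0,0,3,0]]'; python3 s.py
```

```text
time: 33.68
tool_pos: [0.4693, -0.2282, 0.2463]
tool_rot: [-3.141, -0.002, -0.019]
contact_force: [5.0, 3.1, -6.4]
opening: 0.0312
grip_force: 45.0
q6 0.9892327446004443 F [ 4.958  3.127 -6.355] T [ 0.586 -0.782  0.008]
time: 33.93
tool_pos: [0.4692, -0.2282, 0.2456]
tool_rot: [3.141, -0.002, -0.019]
contact_force: [-1.9, 6.6, 15.2]
opening: 0.0313
grip_force: 45.0
q6 0.9892133399826324 F [-1.919  6.608 15.154] T [ 1.284  0.295 -0.012]
```

```bash
python3 -m crank '[[-0.1,0,0,0,0],[-0.1,0,0,0,0],[-0.1,0,0,0,0],[-0.1,0,0,-20,0],[-0.1,0,0,-50,0],[0.5,0,0,-80,0],[0.5,0,0,-80,0]]'; python3 s.py
python3 tubes.py pics/t3.png 2>/dev/null;python3 g.py .450 .289 .26 .255
```

```text
time: 34.52
tool_pos: [0.47, -0.2296, 0.3287]
tool_rot: [3.136, -0.008, -0.019]
contact_force: [1.3, 0.1, 0.7]
opening: 0.05
grip_force: 0.0
q6 0.9891875324516842 F [1.281 0.061 0.724] T [ 0.014 -0.048  0.033]
755 c (451, 289) size (122, 38) yaw 0.258 z95 0.040962884275529035
left 0.10238503996995078
right 0.10215102123612801
dx -29.5 dy -517.8 dz 66.2 roll -0.274 | q6 0.99 [-0.8 -0.  -0.8]
```

```bash
python3 -m crank '[[0.5,-1,-28,0,0],[0.5,-3,-68,0,0],[0.5,-5,-108,0,0],[0.5,-8,-148,0,0],[0.5,-10,-188,0,-0.03],[0.5,-13,-228,0,-0.06],[0.5,-15,-268,0,-0.1],[0.5,-17,-308,0,-0.14],[0.5,-20,-348,0,-0.18],[0.5,-22,-388,0,-0.22],[0.5,-24,-428,0,-0.26],[0.5,-27,-468,0,-0.27]]'
python3 g.py .450 .289 .255 .25
```

```text
time: 35.57
tool_pos: [0.4502, 0.2415, 0.3222]
tool_rot: [3.141, 0.002, 0.253]
contact_force: [0.9, -0.1, -0.9]
opening: 0.0687
grip_force: 0.0
dx 11.7 dy -46.0 dz 67.2 roll 0.003 | q6 1.66 [ 0.9 -0.1 -0.9]
```

```bash
python3 -m crank '[[0.5,5,-22,0,0],[0.5,12,-46,20,0],[0.5,12,-46,45,0],[0.5,12,-46,64,0],[0.5,12,-46,64,0],[0.5,12,-46,64,0]]'
python3 g.py .450 .289 .182 .25
```

```text
time: 36.07
tool_pos: [0.4506, 0.287, 0.2579]
tool_rot: [3.141, 0.004, 0.251]
contact_force: [-0.4, 0.2, -0.3]
opening: 0.0689
grip_force: 0.0
dx -0.1 dy -2.1 dz 75.9 roll 0.001 | q6 1.74 [-0.4  0.2 -0.3]
```

```bash
python3 -m crank '[[0.5,0,-2,25,0],[0.5,0,-2,50,0],[0.5,0,-2,68,0],[0.5,0,-2,76,0],[0.5,0,-2,76,0],[-1,0,-2,76,0],[-1,0,-2,76,0],[-1,0,-2,76,0],[-1,0,-2,76,0],[-1,0,-2,76,0],[-1,0,-2,76,0],[-1,0,-2,76,0]]' 45
python3 -m crank '[[-1,0,0,0,0],[-1,0,0,0,0],[-1,0,0,-20,0],[-1,0,0,-50,0],[-1,0,0,-90,0],[-1,0,0,-135,0],[-1,0,0,-135,0]]'; python3 g.py .4694 -.1678 .317 -.019
```

```text
time: 37.07
tool_pos: [0.4506, 0.2893, 0.1838]
tool_rot: [-3.142, -0.001, 0.251]
contact_force: [-0.9, -0.1, 3.2]
opening: 0.0309
grip_force: 45.0
time: 37.65
tool_pos: [0.4519, 0.2899, 0.3253]
tool_rot: [-3.14, -0.012, 0.251]
contact_force: [0.8, 0.2, -0.9]
opening: 0.031
grip_force: 45.0
dx -96.7 dy 447.8 dz 8.3 roll 0.270 | q6 1.75 [ 0.8  0.2 -0.9]
```

```bash
python3 -m crank '[[-1,-6,28,-8,0.03],[-1,-14,66,-20,0.06],[-1,-22,104,-20,0.1],[-1,-31,142,-20,0.14],[-1,-39,180,-20,0.18],[-1,-47,218,-20,0.22],[-1,-55,256,-20,0.26],[-1,-64,295,-20,0.27],[-1,-72,334,-20,0.27],[-1,-80,372,-20,0.27],[-1,-89,412,-20,0.27],[-1,-97,448,-20,0.27]]'
python3 -m crank '[[-1,0,0,5,0],[-1,0,0,20,0],[-1,0,0,40,0],[-1,0,0,60,0],[-1,0,0,60,0],[-1,0,0,60,0]]'; python3 g.py .4694 -.1676 .27 -.019;python3 s.py
```

```text
time: 38.65
tool_pos: [0.4673, -0.1711, 0.3378]
tool_rot: [-3.141, 0.001, -0.02]
contact_force: [0.9, 0.7, -1.9]
opening: 0.031
grip_force: 45.0
time: 39.15
tool_pos: [0.4674, -0.1684, 0.2775]
tool_rot: [-3.14, 0.003, -0.019]
contact_force: [0.2, -0.4, -1.1]
opening: 0.0313
grip_force: 45.0
dx 1.9 dy -0.8 dz 7.5 roll -0.000 | q6 1.09 [ 0.2 -0.4 -1.1]
q6 1.0896982026379307 F [ 0.164 -0.426 -1.062] T [ 0.027 -0.007  0.002]
```

```bash
python3 -m crank '[[-1,2,-1,5,0],[-1,2,-1,10,0],[-1,2,-1,10,0]]'; python3 s.py
python3 -m crank '[[-1,0,0,4,0],[-1,0,0,8,0],[-1,0,0,8,0]]'; python3 s.py
python3 -m crank '[[-1,0,0,4,0],[-1,0,0,8,0],[-1,0,0,8,0]]'; python3 s.py
python3 -m crank '[[-1,0,0,4,0],[-1,0,0,7,0],[-1,0,0,7,0]]'; python3 s.py
```

```text
time: 39.4
tool_pos: [0.4701, -0.1678, 0.2685]
tool_rot: [3.141, -0.001, -0.019]
contact_force: [-0.5, -0.3, -0.6]
opening: 0.0311
grip_force: 45.0
q6 1.0932493761854134 F [-0.541 -0.296 -0.602] T [ 0.046 -0.034 -0.055]
time: 39.65
tool_pos: [0.4706, -0.1679, 0.2623]
tool_rot: [3.14, -0.005, -0.02]
contact_force: [2.5, 1.0, 4.8]
opening: 0.0312
grip_force: 45.0
q6 1.0933672195739157 F [2.48  1.037 4.803] T [ 0.298 -0.269 -0.168]
time: 39.9
tool_pos: [0.4708, -0.1679, 0.2534]
tool_rot: [3.14, -0.005, -0.02]
contact_force: [6.7, 1.1, -8.4]
opening: 0.0312
grip_force: 45.0
q6 1.0932785053237326 F [ 6.655  1.086 -8.439] T [ 0.217 -1.231 -0.1  ]
time: 40.15
tool_pos: [0.4704, -0.1679, 0.2467]
tool_rot: [3.141, -0.003, -0.019]
contact_force: [1.8, 2.6, 9.4]
opening: 0.0311
grip_force: 45.0
q6 1.093045227949066 F [1.807 2.559 9.391] T [ 0.544 -0.283 -0.031]
```

```bash
python3 -m crank '[[-1,0,0,1.5,0],[-1,0,0,1.5,0],[-0.1,0,0,0,0],[-0.1,0,0,0,0],[-0.1,0,0,0,0],[-0.1,0,0,-20,0],[-0.1,0,0,-50,0],[0,0,0,-80,0],[0,-40,0,-80,0],[-1,-80,0,-80,0],[-1,-80,0,-80,0]]'; python3 s.py
python3 - <<'E'
from h import *
im,dp=vision.read_camera("top"); X=cloud("top",dp);H=X[:,:,2]
np.set_printoptions(precision=4,suppress=True)
cv2.imwrite('pics/c4.png',cv2.resize(im[230:310,315:495,::-1],None,fx=4.4,fy=4.4,interpolation=cv2.INTER_CUBIC))
for x,y in((.4694,-.1672),(.4683,-.2272),(.4672,-.2872)):
    for k in(0,.05,-.05):
        m=(abs(X[:,:,0]-x-k)<.008)&(abs(X[:,:,1]-y)<.006); print((x,y,k),np.median(H[m]),m.sum())
b=(X[:,:,0]>.48)&(X[:,:,0]<.51)&(abs(X[:,:,1]+.363)<.02)&(im.min(2)>190); print("button",X[b].mean(0),np.median(H[b]),b.sum())
E
```

```text
time: 41.07
tool_pos: [0.3838, -0.1644, 0.3238]
tool_rot: [-3.137, 0.009, -0.019]
contact_force: [0.8, 0.2, -0.3]
opening: 0.0368
grip_force: 0.0
q6 1.002903382985086 F [ 0.826  0.195 -0.35 ] T [ 0.087  0.032 -0.028]
(0.4694, -0.1672, 0) nan 0
(0.4694, -0.1672, 0.05) 0.10043736288285983 35
(0.4694, -0.1672, -0.05) 0.4936380432918628 56
(0.4683, -0.2272, 0) 0.09856065305031814 10
(0.4683, -0.2272, 0.05) 0.0995002139671587 36
(0.4683, -0.2272, -0.05) nan 0
(0.4672, -0.2872, 0) 0.09722185245782665 35
(0.4672, -0.2872, 0.05) 0.10066683718072332 35
(0.4672, -0.2872, -0.05) nan 0
button [ 0.4965 -0.3656  0.0687] 0.06898816387419196 47
  return _methods._mean(a, axis=axis, dtype=dtype,
  ret = ret.dtype.type(ret / rcount)
```

View pics/c4.png

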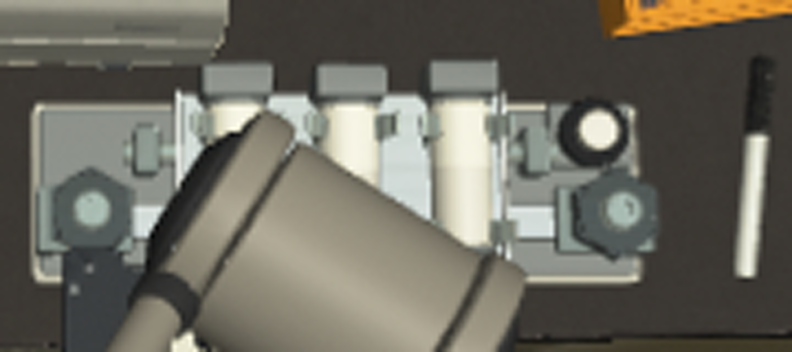

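All three tubes are home: their tops read 98 mm and their caps 100.5 mm, as expected. The picture shows them seated with rear caps at (237,80), (350,80) and (463,80), and the button at (600,130). Now the button.

```bash
python3 g.py .4957 -.3655 .29 -.019
```

```text
dx 113.2 dy 197.7 dz 34.7 roll -0.002 | q6 1.00 [0.9 0.  1.1]
```

```bash
python3 -m crank '[[-1,16,28,0,0],[-1,34,60,0,0],[-1,52,92,0,0],[-1,70,124,0,0],[-1,88,156,0,0],[-1,105,184,0,0],[-1,113,198,0,0],[-1,113,198,20,0],[-1,113,198,35,0],[-1,113,198,35,0],[-1,113,198,35,0]]' 20; python3 g.py .4957 -.3655 .246 -.019
```

```text
time: 42.03
tool_pos: [0.4992, -0.3666, 0.2892]
tool_rot: [-3.14, 0.002, -0.019]
contact_force: [-1.0, 0.6, 0.1]
opening: 0.0004
grip_force: 0.0
dx -3.5 dy -1.0 dz 43.2 roll -0.000 | q6 0.83 [-1.   0.6  0.1]
```

```bash
python3 -m crank '[[-1,-3,-1,15,0],[-1,-3,-1,30,0],[-1,-3,-1,40,0],[-1,-3,-1,43,0],[-1,-3,-1,43,0],[-1,-3,-1,43,0]]'; python3 s.py
python3 -m crank '[[-1,0,0,3,0],[-1,0,0,6,0],[-1,0,0,6,0]]'; python3 s.py
```

```text
time: 42.53
tool_pos: [0.4963, -0.3656, 0.2483]
tool_rot: [3.141, -0.001, -0.019]
contact_force: [-0.1, 0.6, -0.2]
opening: 0.0004
grip_force: 0.0
q6 0.8307455772703229 F [-0.11   0.632 -0.185] T [ 0.085  0.011 -0.038]
time: 42.78
tool_pos: [0.4964, -0.3658, 0.2421]
tool_rot: [3.14, -0.002, -0.019]
contact_force: [2.4, -0.4, 3.7]
opening: 0.0002
grip_force: 1.9
q6 0.8306726917227744 F [ 2.447 -0.41   3.748] T [-0.025 -0.218 -0.006]
```

Contact at TCP z≈0.243. I'll press on to the bottom.

```bash
python3 -m crank '[[-1,0,0,3,0],[-1,0,0,6,0],[-1,0,0,6,0]]'; python3 s.py
python3 -m crank '[[-1,0,0,1,0],[-1,0,0,2,0],[-1,0,0,2,0]]'; python3 s.py
```

```text
time: 43.03
tool_pos: [0.4963, -0.3657, 0.2398]
tool_rot: [3.138, -0.003, -0.019]
contact_force: [-5.0, 4.3, 26.7]
opening: 0.0003
grip_force: 13.2
q6 0.8307234225434464 F [-5.02   4.301 26.655] T [ 0.856  0.895 -0.054]
time: 43.28
tool_pos: [0.4963, -0.3656, 0.2396]
tool_rot: [3.138, -0.004, -0.019]
contact_force: [-9.1, 7.3, 38.1]
opening: 0.0002
grip_force: 19.1
q6 0.8306866995867113 F [-9.096  7.34  38.05 ] T [1.36  1.525 0.052]
```

```bash
for i in 1 2 3 4 5 6; do python3 -m crank '[[-1,0,0,-1,0],[-1,0,0,-2,0],[-1,0,0,-2,0]]' | grep -E "tool_pos|contact"; done
```

```text
tool_pos: [0.4963, -0.3656, 0.2398]
contact_force: [-5.6, 4.9, 27.2]
tool_pos: [0.4963, -0.3657, 0.2401]
contact_force: [-0.9, 2.5, 16.3]
tool_pos: [0.4964, -0.3657, 0.2405]
contact_force: [2.3, -0.7, 5.0]
tool_pos: [0.4962, -0.3656, 0.2418]
contact_force: [2.2, -1.3, 3.8]
tool_pos: [0.4959, -0.3654, 0.2434]
contact_force: [2.3, -1.0, 3.5]
tool_pos: [0.4957, -0.3653, 0.2453]
contact_force: [0.2, -0.6, 1.7]
```

The release curve runs from 5.0 N at z 0.2405 to 1.7 N at 0.2453, then a hard stop below that. So the button was fully pressed. Lift clear and take a last check.

```bash
python3 -m crank '[[-1,0,0,-20,0],[-1,0,0,-50,0],[-1,0,0,-90,0],[-1,-40,0,-110,0],[-1,-80,0,-110,0],[-1,-110,40,-110,0],[-1,-110,70,-110,0],[-1,-110,70,-110,0],[-1,-110,70,-110,0]]'
python3 - <<'E'
from h import *
im,dp=vision.read_camera("top"); X=cloud("top",dp);H=X[:,:,2]
cv2.imwrite('pics/fin.png',cv2.resize(im[190:320,120:520,::-1],None,fx=2,fy=2,interpolation=cv2.INTER_CUBIC))
for x,y in((.4694,-.1672),(.4683,-.2272),(.4672,-.2872)):
    print([round(float(np.median(H[(abs(X[:,:,0]-x-k)<.008)&(abs(X[:,:,1]-y)<.006)])),4) for k in(.05,0,-.05)])
for x,y in((.453,-.089),(.4475,-.3645)):
    r=np.hypot(X[:,:,0]-x,X[:,:,1]-y); print("nut",np.median(H[(r>.012)&(r<.019)]))
E
```

```text
time: 45.53
tool_pos: [0.3835, -0.4344, 0.3545]
tool_rot: [-3.14, 0.001, -0.022]
contact_force: [1.5, 0.5, -0.1]
opening: 0.0001
grip_force: 0.0
[0.1004, 0.0978, 0.101]
[0.101, 0.0975, 0.1]
[0.1001, 0.0977, 0.0946]
nut 0.10204094857588455
nut 0.10143521424622473
```

View pics/fin.png

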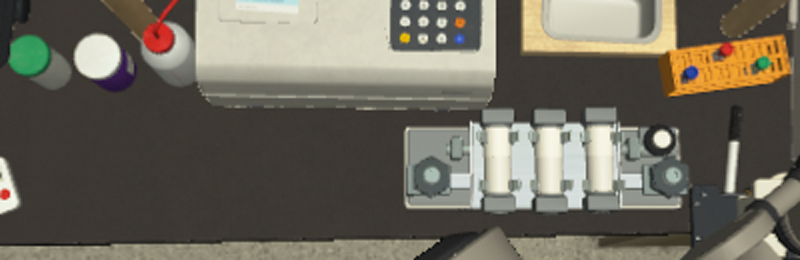

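The final view shows the three tubes seated at (498,160), (549,160) and (600,160), with both nuts down and the bystanders in place. Heights agree, so I hand in.

```bash
python3 -c "
from cell import ticket
print(ticket.hand_in())"
```

```text
the job is handed in; nothing more can be done
None
```

I locked both jam nuts hard down, snapped all three tubes into the clips, pressed the start button to its stop and released it, and handed the job in at about 46 s; no verdict was returned.

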